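# Lever open the heavy lid flap of the battery test box

### The arm

A 6-joint arm with a two-finger parallel gripper is mounted at the origin on a cart in front of the work surface, level with it; the furniture and walls round the work are solid. World frame = base frame: x ahead of the robot, y to its left, z up, the work surface at z = 0. Lengths are in m, angles in rad, forces in N, time in s.
With the tool pointing down it reaches from about 0.35 to 0.975 m from the base axis. Payload 4.9 kg.
Tool frame: the origin (TCP) lies between the finger pads; the fingertips stand 17 mm ahead of it and the grasp point (between the pads) lies 2 mm behind it (manip.nose_length is the distance from the TCP to the fingertips, in m); z points along the fingers, y is the line along which they close (so a half turn about z gives the same grasp; the last joint's range is limited). The gripper opens to 85 mm and grips with 20 to 120 N. Pads are 22 mm wide; open, the fingers measure 114 mm over their backs; the gripper's body (76 mm by 85 mm) begins 54 mm behind the grasp point. The pads swing forward as they close: fully open they stand 13 mm farther back than shut.
Start: joints at [1.019, 0.053, 1.613, -0, 1.476, -0.119], TCP at [0.262, 0.567, 0.248] pointing down, gripper open.
Joint ranges: [-3.01, 3.01], [-1.01, 2.22], [0.06, 2.58], [-1.02, 4.17], [0.09, 2.62], [-3.14, 3.14]. Speed limits (rad/s): [2.57, 2.57, 3.14, 3.14, 3.14, 3.14].

### API

Orientations are given as a unit quaternion [w, x, y, z].
In Python, from plant import manip gives the robot as it stands. The module is installed in compiled form; this text tells all that it offers.
- The arm moves only by the tool apply_moves, never from a script. Its argument "moves" is a list of rows, each a list of 3 entries, a list of its own where there are three numbers: the turn, a rotation vector about the tool's x, y, z in rad, then the shift along the tool's x, y, z in cm, then the closure, from -1 (fully open) to 1 (shut), so that 0 is half open. A call has 1 to 20 rows; each row is the pose to reach, as a shift and turn from the pose commanded when the call began, along the tool's axes at that moment; what a row does not reach only later rows make up. A row lasts 1/10 s, in which the tool goes at most 50 mm and 8.59 degrees, less where a joint would pass 70% of its speed; a pose out of reach is approached as far as the arm can. A call with a gripper value outside its range is refused whole. The fingers move at their own pace and stop on an object; the grip force is fixed at half the most. Time passes only in rows, so rows that repeat a pose let the fingers close. It gives the time, the measured TCP pose, the force, the opening and the grip force at its end, in the units of the state.
- manip.state(): the state, without advancing time (a new reading comes with each control period).
- manip.grab_frame(name): name is "scene" or "top" or "wrist"; returns a dict with "image" (420x560x3 uint8, red, green, blue), "K" (3x3 intrinsics, pixels), "rvec" (rotation vector, rad) and "tvec" (3), from world to camera coordinates, as OpenCV has them. Camera axes: x right, y down, z forward; pixel columns grow to the right and rows downward; lengths in m; the calibration is good to about 2 mm. A picture is of the moment at which its call begins. There is no depth.
- manip.job_done(): hands the job in; it is judged then, once.
Trained networks look in a picture, given as the dict that the camera call returned (one of the last four; its "shot" number tells which), for a name from the list of things; names that differ only in an ending like _2 or _b are one class to them, and where a whole thing is asked for, a point or a joint stands for the part that bears it (a point fixed in the world has none). Each returns a list of dicts, best first, with "score" (0 to 1); they miss things now and then, are a little off and sometimes report something else, mostly with a low value. They report only what shows in the picture. A call takes as long as a camera call.
- manip.look_for(picture, label): "location" ([x, y, z] in m, in the coordinates of the camera as it stood for that picture, good to about 4 mm: the middle of the surface that is visible of it).
- manip.silhouettes(picture, label): "pixels" (420x560 bool, what is visible of it).
- manip.spot_point(picture, label): "location" ([x, y, z] in m, in the coordinates of the camera as it stood for that picture, good to about 4 mm: a listed point, or the origin of a listed thing).
The state is a dict: "time": time; "joint_pos": joint angles; "joint_vel": joint speeds; "joint_efforts": joint torques, N m; "tool_pos": TCP position; "tool_rot": TCP orientation; "contact_force": force on the tool from outside, world axes, zero at the start; "ft_torque": the same for the moment, N m; "gripper_width": opening from 0.0 (shut) to 1.0 (fully open); "grasp_force": force on a finger pad.
Only numpy, scipy, OpenCV 4.12 (cv2) and the standard library are available. Lean on these libraries where they do the work, as an engineer would, in place of code of your own. Each camera call takes 0.05 s, during which the arm holds its last target. There are 200 camera calls.

### The job

Open the steel battery test box with its lever so that a colleague can take the battery out. Push the red safety block by its upright tab until it is clear out from under the lever, then press the rubber pad on the long end of the lever all the way down onto its buffer, and finish while still holding it down with the flap raised. Only push and press with the fingers: do not grasp or lift anything, leave the lever lying in its saddle, do not touch the flap itself, and leave the tape, screwdriver and solder reel where they are.

Things in the scene. Friction and masses are not known exactly. Their poses are not given: they have to be found in the camera images.
- station: Fixed aluminium base plate 380 x 120 x 12 mm with blue saddle, rubber buffer and grey box (walls 75 mm high, x = 87 to 157 mm) holding a 9 V battery. Origin on the table directly below the lever's pivot; x along the plate towards box and flap, -x towards the lever's long end, y across, z up. The buffer is at x = -160 mm, y = 0, its top 33 mm high.
- flap: Heavy flat steel flap (about 2 kg), 112 x 108 x 10 mm, dark ballast block on top (113 mm above the table), yellow stripe on its lip. Level when shut. Origin on its hinge line at station x = 160 mm, z = 80 mm; it reaches to station x = 48 mm. Lip up is opening; the lever fully down lifts it about 0.30 rad. It falls shut when the lever is let go.
- safety (a joint): Travel (m) of the red safety block along the station's +y: 0 central under the lever, starts at 0 to 0.010, end stop 0.050. The lever is free from 0.026 on. Takes 2 to 4 N to push, stays where left. Block 36 (x) x 28 (y) mm at station x = -95 mm, 90 mm high, just under the lever.
- tab (a point): Centre of the outer face of the upright red push tab of the safety block (white mark), 60 mm above the table; tab 44 mm wide along station x, 8 mm thick, top 86 mm high. The face looks to the station's -y; push it towards +y. It moves with the block; at the end stop this face is 29 mm from the lever's centre line.
- pad (a point): Centre of the top of the black ribbed rubber pad on the lever's long end, the place to press; 46 mm along the lever x 40 mm wide. At rest about 130 mm above the table, sloping 0.25 rad (long end up), at station x = -152 mm; pressed onto the buffer about 53 mm high, sloping 0.24 rad the other way, x = -158 mm. Takes 2 to 6 N before the buffer; the flap's weight lifts it again when let go.
- pivot (a point): Centre of the brass cross pin of the loose lever, lying in the open slots of the saddle, 80 mm above the table. The lever is a steel bar 22 mm wide, 12 mm thick, reaching 187 mm from the pin on the long side and 70 mm on the short side, whose brass tip lies under the flap's lip.
- saddle (a point): Centre of the saddle slots on the station, where the pin belongs; 80 mm above the table.
- tape_c (a point): Bystander: centre of a green tape roll lying flat, 58 mm across, 18 mm high.
- screwdriver_c (a point): Bystander: centre of a red screwdriver lying on the table, 154 mm long, 25 mm thick.
- solder_c (a point): Bystander: centre of a small white solder reel standing on its flange, 43 mm across, 36 mm high.

How it is judged:
By the outcome, as a careful person would: the job done as asked, in the order asked, and still so for the second after the job is handed in, while the arm keeps its last pose, push and grip.
It also fails if it takes over 42 s, if anything falls off the work surface, if the arm or the gripper's body presses on something with over 40 N, if the wrist force passes 120 N, or if a joint passes its speed limit or range.

## Working session

There is one attempt and no reset: what is moved stays moved. The work goes in short steps, Python scripts to look and compute and a tool call to move; the robot and the scene stay as the last step left them, time stands still between calls to the robot, and variables do not carry over. Pictures are saved under pics/ and viewed, at most 10 in all, crops included, and the job is handed in when it is done.

Besides the shell and the picture viewer there is one more tool, called after ">>>" as name([rows], argument=value, ...), one row to a line, values as JSON. apply_moves: Moves the arm, as the interface text tells. Its arguments: {"type":"object","properties":{"moves":{"type":"array"}},"required":["moves"]}

```bash
mkdir -p pics
cat > h.py <<'E'
import numpy as np, cv2
from scipy.spatial.transform import Rotation as R
from plant import manip
def w(f,p):
    Rm=cv2.Rodrigues(np.array(f["rvec"],float))[0]
    return Rm.T@(np.array(p)-np.array(f["tvec"]).ravel())
def spots(f,names):
    for n in names:
        for d in manip.spot_point(f,n)[:2]:
            print(n,round(d["score"],2),w(f,d["location"]).round(4))
def rot(s): 
    q=s["tool_rot"]; return R.from_quat([q[1],q[2],q[3],q[0]])
E
python3 - <<'E'
from h import *
s=manip.state();print(s["time"],s["tool_pos"],s["contact_force"],s["gripper_width"],manip.nose_length);print(rot(s).as_matrix().round(3))
for n in ["scene","top"]:
    f=manip.grab_frame(n); cv2.imwrite(f"pics/{n}0.png",f["image"][:,:,::-1]); print(n)
    spots(f,["station","tab","pad","pivot","saddle","flap","safety","tape_c","screwdriver_c","solder_c"])
print(manip.state()["time"])
E
```

```text
0.0 [0.26183989 0.56688558 0.24706991] [-0.30624151 -0.19014081  0.28943622] 0.998345565493139 0.017
[[-0.908  0.419 -0.001]
 [ 0.419  0.908 -0.002]
 [ 0.    -0.002 -1.   ]]
scene
station 0.65 [0.5915 0.0265 0.0014]
tab 0.55 [0.4914 0.0978 0.0584]
pivot 0.61 [0.5893 0.0252 0.0805]
saddle 0.97 [0.5913 0.0272 0.0813]
flap 0.94 [ 0.6328 -0.1262  0.0845]
flap 0.33 [0.4944 0.0981 0.0613]Traceback (most recent call last):
  File "<stdin>", line 5, in <module>
  File "h.py", line 9, in spots
    for d in manip.spot_point(f,n)[:2]:
             ~~~~~~~~~~~~~~~~^^^^^
ValueError: it knows: flap, pad, pivot, saddle, screwdriver, solder, station, tab, tape
```

Run:
```python
from h import *
for n in ["scene","top"]:
    f=manip.grab_frame(n); cv2.imwrite(f"pics/{n}0.png",f["image"][:,:,::-1]); print(n)
    spots(f,["station","tab","pad","pivot","saddle","flap","tape","screwdriver","solder"])
print(manip.state()["time"])
```

```text
scene
station 0.86 [0.5879 0.0284 0.0017]
tab 0.66 [0.4901 0.0961 0.0599]
pad 0.62 [0.55   0.17   0.1275]
pivot 0.64 [0.5885 0.0249 0.0787]
saddle 0.94 [0.5894 0.0234 0.0838]
flap 0.82 [ 0.632  -0.1261  0.0844]
tape 0.8 [0.4034 0.1839 0.009 ]
screwdriver 0.87 [ 0.4932 -0.0676  0.0117]
solder 0.7 [0.5463 0.1715 0.1292]
solder 0.69 [0.6872 0.0608 0.0141]
top
station 0.93 [5.875e-01 2.310e-02 4.000e-04]
tab 0.68 [0.4954 0.0936 0.0608]
pad 0.73 [0.5447 0.1698 0.125 ]
pivot 0.74 [0.5862 0.024  0.0828]
saddle 0.62 [0.5897 0.025  0.0757]
tape 0.72 [0.4031 0.1806 0.0124]
screwdriver 0.81 [ 0.4944 -0.0725  0.0156]
solder 0.66 [0.6918 0.0598 0.0158]
1.35
```

View pics/scene0.png

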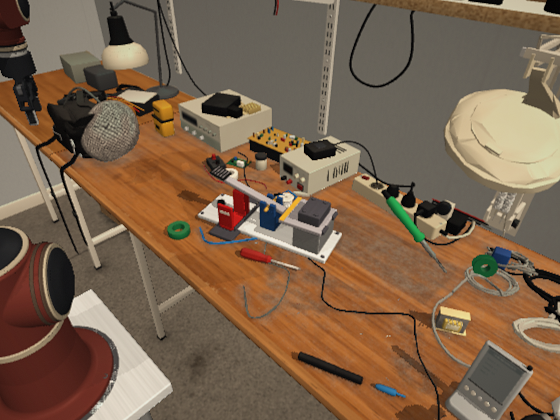

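View pics/top0.png

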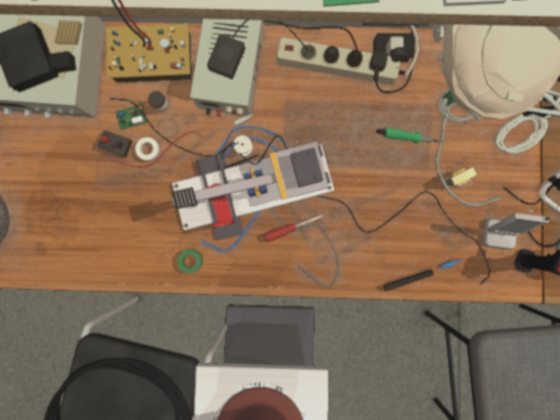

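The scene picture shows the station at about (265,225), with the red block at (235,210) under the lever. The top view shows the pad at (185,198), the tape at (190,261) and the screwdriver at (293,228). The push direction, station +y, points away from the robot, so I'll move in front of the tab at the current height, with the fingers shut.

>>> apply_moves([
  [[0,0,-0.71],[-37.5,-35.8,0],1],
  [[0,0,-0.71],[-37.5,-35.8,0],1],
  [[0,0,-0.71],[-37.5,-35.8,0],1],
  [[0,0,-0.71],[-37.5,-35.8,0],1],
  [[0,0,-0.71],[-37.5,-35.8,0],1],
  [[0,0,-0.71],[-37.5,-35.8,0],1],
  [[0,0,-0.71],[-37.5,-35.8,0],1],
  [[0,0,-0.71],[-37.5,-35.8,0],1],
  [[0,0,-0.71],[-37.5,-35.8,0],1],
  [[0,0,-0.71],[-37.5,-35.8,0],1],
  [[0,0,-0.71],[-37.5,-35.8,0],1],
  [[0,0,-0.71],[-37.5,-35.8,0],1],
  [[0,0,-0.71],[-37.5,-35.8,0],1],
  [[0,0,-0.71],[-37.5,-35.8,0],1],
  [[0,0,-0.71],[-37.5,-35.8,0],1],
  [[0,0,-0.71],[-37.5,-35.8,0],1],
])

```text
time: 2.95
tool_pos: [0.4521, 0.086, 0.2483]
tool_rot: [0.0, -0.139, 0.99, 0.0]
contact_force: [-0.9, 0.5, -0.1]
gripper_width: -0.001
grasp_force: 0.0
```

```bash
cat >> h.py <<'E'
def fit(n=("scene","top","wrist"),k=2):
    P={}
    for c in n:
        for _ in range(k):
            f=manip.grab_frame(c)
            for nm in ["station","tab","pad","pivot","saddle","flap"]:
                for d in manip.spot_point(f,nm)[:1]:
                    if d["score"]>.4: P.setdefault(nm,[]).append(w(f,d["location"]))
    for a in P: print(a,len(P[a]),np.median(P[a],0).round(4),np.std(P[a],0).round(4))
    return {a:np.median(P[a],0) for a in P}
E
python3 - <<'E'
from h import *
s=manip.state();print(s["time"],s["tool_pos"],s["contact_force"],s["gripper_width"]);print(rot(s).as_matrix().round(3))
P=fit()
f=manip.grab_frame("wrist");cv2.imwrite("pics/w1.png",f["image"][:,:,::-1])
o=np.mean([P[a][:2] for a in("station","pivot","saddle") if a in P],0)
e=0
if "flap" in P: e=e+P["flap"][:2]-o
if "pad" in P: e=e+o-P["pad"][:2]
e=e/np.linalg.norm(e); ey=np.array([-e[1],e[0]])
print(o,e)
for a in P: d=P[a][:2]-o; print(a,d@e,d@ey)
d=np.array(s["tool_pos"])[:2]-o;print("tcp",d@e,d@ey,manip.state()["time"])
E
```

```text
2.95 [0.45212447 0.08603302 0.24832323] [-0.94884988  0.5263345  -0.09538716] -0.0013430343783843361
[[-0.961 -0.275  0.   ]
 [-0.275  0.961  0.   ]
 [-0.     0.    -1.   ]]
station 6 [0.591  0.0261 0.0021] [0.0014 0.0016 0.0016]
tab 6 [0.4928 0.0962 0.0597] [0.0006 0.0016 0.0016]
pad 4 [0.5471 0.1708 0.1301] [0.0023 0.0014 0.0014]
pivot 5 [0.588  0.0247 0.0804] [0.0011 0.001  0.002 ]
saddle 6 [0.592  0.0243 0.0792] [0.0024 0.0016 0.0027]
flap 6 [ 0.6351 -0.1275  0.0822] [0.0015 0.0016 0.0027]
[0.59032171 0.02503912] [ 0.28300446 -0.95911859]
station -0.0008207378879121225 0.0009192715323949425
tab -0.0958272522282802 -0.0733761647857748
pad -0.1520106809151893 -0.00019246525526336183
pivot -0.0003368092517278289 -0.002329625441495587
saddle 0.0011575471396399794 0.0014103539091007518
flap 0.1590298799461679 -0.00019246525526336877
tcp -0.09761081327395565 -0.11528600182960819 5.1
```

View pics/w1.png

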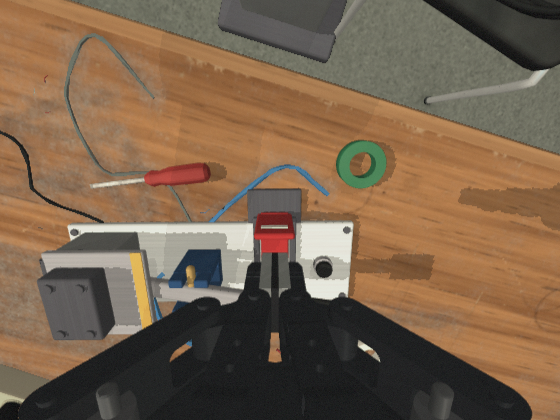

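The wrist view shows the tab at (275,228), straight ahead of the shut fingers, with no bystanders in the way. Next I'll lower the tool and start pushing.

>>> apply_moves([
  [[0,0,0],[0,0,5],1],
  [[0,0,0],[0,0,10],1],
  [[0,0,0],[0,0,14],1],
  [[0,0,0],[0,0,16.2],1],
  [[0,0,0],[0,0,16.2],1],
  [[0,0,0],[-1.5,0,16.2],1],
  [[0,0,0],[-2.5,0,16.2],1],
  [[0,0,0],[-3,0,16.2],1],
  [[0,0,0],[-3.5,0,16.2],1],
  [[0,0,0],[-4,0,16.2],1],
  [[0,0,0],[-4.5,0,16.2],1],
  [[0,0,0],[-5,0,16.2],1],
  [[0,0,0],[-5.5,0,16.2],1],
  [[0,0,0],[-6,0,16.2],1],
  [[0,0,0],[-6,0,16.2],1],
])

```text
time: 6.6
tool_pos: [0.5109, 0.1017, 0.0863]
tool_rot: [0.001, -0.138, 0.99, 0.0]
contact_force: [-0.8, -0.1, 0.3]
gripper_width: -0.002
grasp_force: 0.0
```

```bash
cat >> h.py <<'E'
o=np.array([.5903,.0250]);ex=np.array([.2795,-.9601]);ey=np.array([.9601,.2795])
def st(p): d=np.array(p)[:2]-o; return (d@ex).round(4),(d@ey).round(4),round(float(p[2]),4)
E
python3 - <<'E'
from h import *
s=manip.state();print(s["time"],st(s["tool_pos"]),s["contact_force"])
P=fit(("scene","top"),1)
for a in P: print(a,st(P[a]))
E
```

```text
6.6 (np.float64(-0.0958), np.float64(-0.0548), 0.0863) [-0.75059836 -0.12089836  0.29707442]
station 2 [0.5907 0.0267 0.0011] [0.0008 0.001  0.0005]
tab 1 [0.5233 0.1078 0.0589] [0. 0. 0.]
pivot 2 [0.5872 0.0228 0.079 ] [0.0029 0.0018 0.001 ]
saddle 2 [0.5936 0.0234 0.0789] [0.0018 0.0002 0.0037]
flap 2 [ 0.6357 -0.1279  0.0826] [0.0008 0.0029 0.0007]
station (np.float64(-0.0015), np.float64(0.0008), 0.0011)
tab (np.float64(-0.0983), np.float64(-0.0412), 0.0589)
pivot (np.float64(0.0012), np.float64(-0.0036), 0.079)
saddle (np.float64(0.0025), np.float64(0.0027), 0.0789)
flap (np.float64(0.1595), np.float64(0.0009), 0.0826)
```

The tab has moved to y ≈ -41 mm, about 38 mm of travel. I'll push it a little further, back away and rise.

>>> apply_moves([
  [[0,0,0],[-0.4,0,0],1],
  [[0,0,0],[-0.8,0,0],1],
  [[0,0,0],[-0.8,0,0],1],
  [[0,0,0],[2,0,0],1],
  [[0,0,0],[4,0,0],1],
  [[0,0,0],[4,0,-4],1],
  [[0,0,0],[4,0,-8],1],
  [[0,0,0],[4,0,-12],1],
  [[0,0,0],[4,0,-12],1],
])

```text
time: 8.2
tool_pos: [0.4757, 0.0907, 0.2139]
tool_rot: [0.007, -0.138, 0.99, -0.001]
contact_force: [0.1, -0.2, 0.5]
gripper_width: -0.001
grasp_force: 0.0
```

Run:
```python
from h import *
s=manip.state();print(s["time"],st(s["tool_pos"]),s["contact_force"],s["tool_pos"])
P=fit(k=1)
for a in P: print(a,st(P[a]))
f=manip.grab_frame("wrist");cv2.imwrite("pics/w2.png",f["image"][:,:,::-1])
```

```text
8.2 (np.float64(-0.0951), np.float64(-0.0917), 0.2139) [ 0.12469432 -0.22888744  0.54855014] [0.47568533 0.09072933 0.21394373]
station 3 [0.5892 0.0256 0.0024] [0.001  0.0015 0.0016]
tab 2 [0.5308 0.1085 0.0606] [0.0005 0.0011 0.002 ]
pad 2 [0.5484 0.1715 0.1272] [0.0005 0.0018 0.0022]
pivot 3 [0.5896 0.0246 0.0793] [0.0476 0.0157 0.0317]
saddle 3 [0.5901 0.0255 0.0799] [0.0015 0.0007 0.004 ]
flap 3 [ 0.6346 -0.1261  0.0808] [0.0003 0.002  0.0025]
station (np.float64(-0.0009), np.float64(-0.0009), 0.0024)
tab (np.float64(-0.0968), np.float64(-0.0337), 0.0606)
pad (np.float64(-0.1524), np.float64(0.0007), 0.1272)
pivot (np.float64(0.0002), np.float64(-0.0008), 0.0793)
saddle (np.float64(-0.0006), np.float64(-0.0001), 0.0799)
flap (np.float64(0.1575), np.float64(0.0003), 0.0808)
```

View pics/w2.png

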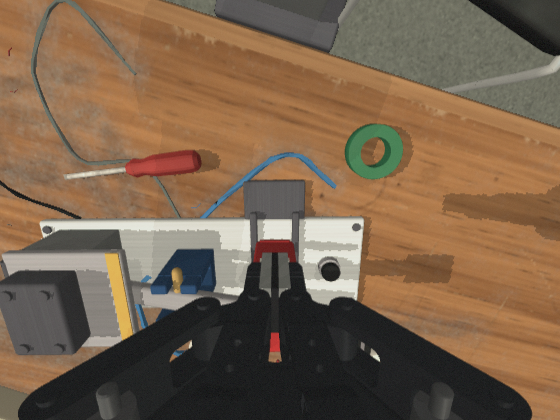

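The block has travelled about 45 mm and is clear of the lever; the tab is at (275,248). Now I'll move over the pad and tilt the fingers to match its slope.

>>> apply_moves([
  [[0,0,0],[-3,5.7,0],1],
  [[0,0,0],[-6,5.7,0],1],
  [[0,0,0],[-9.2,5.7,0],1],
  [[0,0,0],[-9.2,5.7,0],1],
  [[0,0,0],[-9.2,5.7,0],1],
  [[0,0,0],[-9.2,5.7,0],1],
])

```text
time: 9.9
tool_pos: [0.5438, 0.1702, 0.2061]
tool_rot: [-0.0, -0.138, 0.99, -0.0]
contact_force: [-0.1, -0.3, -0.6]
gripper_width: 0.0
grasp_force: 0.0
```

Run:
```python
from h import *
s=manip.state();print(s["time"],st(s["tool_pos"]),s["contact_force"],s["joint_pos"]);print(rot(s).as_matrix().round(3))
P=fit(("scene","top"),1)
for a in P: print(a,st(P[a]))
```

```text
9.9 (np.float64(-0.1524), np.float64(-0.004), 0.2061) [-0.06873225 -0.29785755 -0.61890114] [ 1.72786292e-01 -4.80311183e-02  1.78505367e+00 -4.39208399e-05
  1.40528737e+00 -1.67489202e+00]
[[-0.962 -0.273 -0.001]
 [-0.273  0.962 -0.   ]
 [ 0.001  0.    -1.   ]]
station 2 [5.90e-01 2.59e-02 2.00e-04] [0.0007 0.0037 0.0003]
tab 2 [0.5307 0.1079 0.0598] [0.0027 0.0004 0.0007]
pad 2 [0.5464 0.1704 0.1302] [0.0006 0.0004 0.    ]
pivot 2 [0.5899 0.0222 0.0804] [0.003  0.0003 0.0015]
saddle 2 [0.5915 0.022  0.0793] [0.0035 0.0016 0.0032]
flap 2 [ 0.6348 -0.1292  0.0818] [0.001  0.002  0.0009]
station (np.float64(-0.001), np.float64(-0.0), 0.0002)
tab (np.float64(-0.0963), np.float64(-0.034), 0.0598)
pad (np.float64(-0.1519), np.float64(-0.0015), 0.1302)
pivot (np.float64(0.0026), np.float64(-0.0011), 0.0804)
saddle (np.float64(0.0032), np.float64(0.0004), 0.0793)
flap (np.float64(0.1605), np.float64(-0.0003), 0.0818)
```

>>> apply_moves([
  [[-0.14,0,0],[-0.3,-0.2,2],1],
  [[-0.25,0,0],[-0.3,-0.4,4.5],1],
  [[-0.25,0,0],[-0.3,-0.4,5.2],1],
  [[-0.25,0,0],[-0.3,-0.4,5.7],1],
  [[-0.25,0,0],[-0.3,-0.4,6],1],
  [[-0.22,0,0],[-0.3,-0.2,6.4],1],
  [[-0.19,0,0],[-0.3,0,6.9],1],
  [[-0.15,0,0],[-0.3,0.15,7.4],1],
  [[-0.12,0,0],[-0.3,0.3,7.9],1],
  [[-0.09,0,0],[-0.3,0.4,8.4],1],
  [[-0.06,0,0],[-0.3,0.55,8.9],1],
  [[-0.06,0,0],[-0.3,0.55,8.9],1],
])

```text
time: 11.8
tool_pos: [0.546, 0.1784, 0.1177]
tool_rot: [-0.003, -0.139, 0.99, 0.03]
contact_force: [0.1, 1.6, 3.7]
gripper_width: -0.003
grasp_force: 1.8
```

Run:
```python
from h import *
s=manip.state();print(s["time"],st(s["tool_pos"]),s["contact_force"]);print(rot(s).as_matrix().round(3))
P=fit(("scene","top"),1)
for a in P: print(a,st(P[a]))
f=manip.grab_frame("scene");cv2.imwrite("pics/s3.png",cv2.resize(f["image"][140:280,160:370,::-1],None,fx=3.5,fy=3.5))
```

```text
11.8 (np.float64(-0.1597), np.float64(0.0003), 0.1177) [0.05468858 1.62661667 3.71974954]
[[-0.961 -0.275 -0.015]
 [-0.276  0.959  0.058]
 [-0.002  0.06  -0.998]]
station 2 [0.5903 0.0259 0.0029] [0.0011 0.004  0.0008]
tab 2 [0.5338 0.108  0.0601] [0.0012 0.0015 0.0025]
pad 2 [0.545  0.1783 0.099 ] [0.0006 0.0008 0.0004]
pivot 2 [0.5888 0.0216 0.0818] [0.0007 0.0002 0.0011]
saddle 2 [0.5909 0.0236 0.0791] [0.0015 0.0004 0.0008]
flap 1 [ 0.6359 -0.1266  0.0833] [0. 0. 0.]
station (np.float64(-0.0008), np.float64(0.0002), 0.0029)
tab (np.float64(-0.0955), np.float64(-0.0311), 0.0601)
pad (np.float64(-0.1599), np.float64(-0.0007), 0.099)
pivot (np.float64(0.0029), np.float64(-0.0024), 0.0818)
saddle (np.float64(0.0015), np.float64(0.0002), 0.0791)
flap (np.float64(0.1583), np.float64(0.0014), 0.0833)
```

View pics/s3.png

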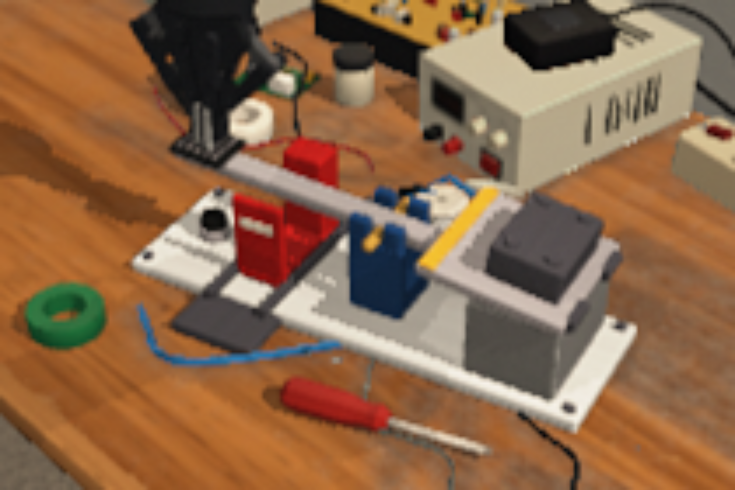

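The scene crop shows the red block clear of the lever, the fingers flat on the pad at (207,150) and the pin in its saddle. The pressing force is about 4 N, so I'll carry on down.

>>> apply_moves([
  [[0.03,0,0],[0,0.1,0.45],1],
  [[0.06,0,0],[0,0.2,0.9],1],
  [[0.09,0,0],[0,0.25,1.4],1],
  [[0.12,0,0],[0,0.3,1.9],1],
  [[0.15,0,0],[0,0.35,2.4],1],
  [[0.18,0,0],[0,0.38,2.9],1],
  [[0.21,0,0],[0,0.38,3.4],1],
  [[0.24,0,0],[0,0.35,3.9],1],
  [[0.27,0,0],[0,0.3,4.3],1],
  [[0.3,0,0],[0,0.25,4.6],1],
  [[0.3,0,0],[0,0.25,4.7],1],
  [[0.3,0,0],[0,0.25,4.7],1],
])

```text
time: 13.75
tool_pos: [0.5445, 0.181, 0.0705]
tool_rot: [0.016, -0.138, 0.983, -0.12]
contact_force: [-0.4, -0.9, 3.7]
gripper_width: 0.0
grasp_force: 2.0
```

```bash
cat > c.py <<'E'
from h import *
s=manip.state();print(s["time"],st(s["tool_pos"]),s["contact_force"]);print(rot(s).as_matrix().round(3))
P=fit(("scene","top"),2)
for a in P: print(a,st(P[a]))
E
python3 c.py
```

```text
13.75 (np.float64(-0.1626), np.float64(-0.0004), 0.0705) [-0.43651285 -0.85811544  3.72747193]
[[-0.962 -0.267  0.065]
 [-0.274  0.934 -0.231]
 [ 0.001 -0.239 -0.971]]
station 4 [0.5896 0.0254 0.0011] [0.0015 0.0011 0.0012]
tab 4 [0.5312 0.1072 0.0614] [0.0021 0.0013 0.0016]
pad 4 [0.5451 0.1776 0.0528] [0.0025 0.0017 0.0008]
pivot 3 [0.5889 0.0234 0.0789] [0.0014 0.0015 0.0023]
saddle 4 [0.5923 0.0233 0.0802] [0.0004 0.0008 0.0023]
flap 4 [ 0.6364 -0.129   0.0828] [0.0016 0.0017 0.0017]
station (np.float64(-0.0005), np.float64(-0.0006), 0.0011)
tab (np.float64(-0.0955), np.float64(-0.0338), 0.0614)
pad (np.float64(-0.1591), np.float64(-0.0007), 0.0528)
pivot (np.float64(0.0012), np.float64(-0.0018), 0.0789)
saddle (np.float64(0.0022), np.float64(0.0014), 0.0802)
flap (np.float64(0.1608), np.float64(0.0012), 0.0828)
```

>>> apply_moves([
  [[0,0,0],[0,0,0.1],1],
  [[0,0,0],[0,0,0.2],1],
  [[0,0,0],[0,0,0.2],1],
])

```text
time: 15.45
tool_pos: [0.5446, 0.1817, 0.07]
tool_rot: [0.016, -0.137, 0.983, -0.118]
contact_force: [-4.9, -0.8, 11.0]
gripper_width: 0.001
grasp_force: 5.4
```

The force has jumped to 11 N after 0.5 mm of movement, so the lever is on the buffer. I'll add a little more and check.

>>> apply_moves([
  [[0,0,0],[0,0,0.1],1],
  [[0,0,0],[0,0,0.2],1],
  [[0,0,0],[0,0,0.2],1],
  [[0,0,0],[0,0,0.2],1],
])

```text
time: 15.85
tool_pos: [0.5447, 0.1817, 0.0697]
tool_rot: [0.016, -0.137, 0.983, -0.118]
contact_force: [-10.2, 0.1, 20.1]
gripper_width: -0.001
grasp_force: 10.1
```

```bash
cat >> c.py <<'E'
f=manip.grab_frame("scene");cv2.imwrite("pics/s4.png",cv2.resize(f["image"][140:280,160:370,::-1],None,fx=3.5,fy=3.5))
s=manip.state();print(s["time"],st(s["tool_pos"]),s["contact_force"])
E
python3 c.py
```

```text
15.85 (np.float64(-0.1632), np.float64(0.0001), 0.0697) [-10.1547365    0.07855638  20.06493948]
[[-0.962 -0.265  0.064]
 [-0.273  0.935 -0.228]
 [ 0.001 -0.237 -0.971]]
station 4 [0.5908 0.0257 0.0011] [0.0012 0.0019 0.0014]
tab 4 [0.5312 0.1087 0.0606] [0.0019 0.0018 0.0023]
pad 4 [0.5431 0.178  0.0521] [0.0009 0.0014 0.0007]
pivot 4 [0.5883 0.0252 0.0816] [0.0004 0.0005 0.002 ]
saddle 4 [0.5913 0.0243 0.0788] [0.001  0.0012 0.003 ]
flap 4 [ 0.6346 -0.1276  0.0821] [0.0016 0.0024 0.0004]
station (np.float64(-0.0005), np.float64(0.0006), 0.0011)
tab (np.float64(-0.0969), np.float64(-0.0333), 0.0606)
pad (np.float64(-0.1601), np.float64(-0.0025), 0.0521)
pivot (np.float64(-0.0008), np.float64(-0.0019), 0.0816)
saddle (np.float64(0.0009), np.float64(0.0008), 0.0788)
flap (np.float64(0.1589), np.float64(-0.0002), 0.0821)
17.3 (np.float64(-0.1632), np.float64(0.0001), 0.0698) [-10.13829133   0.78490044  20.64448473]
```

View pics/s4.png

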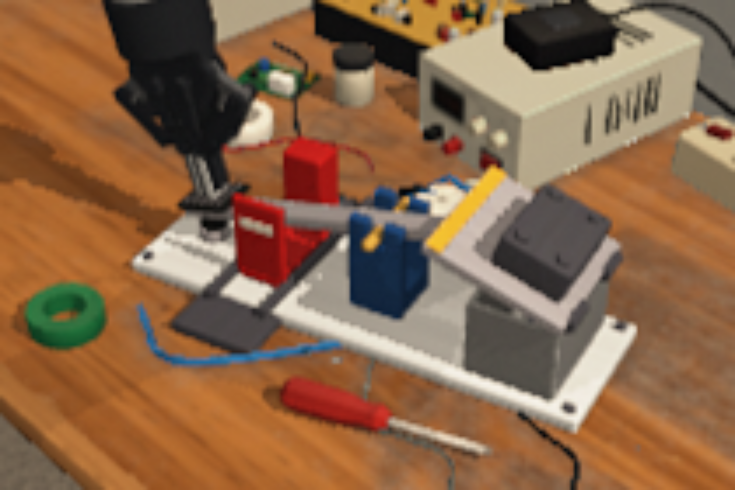

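The lever is down on its buffer, with the pin in the saddle, the flap raised (stripe at (465,210)) and the block clear. There's about 10 N of side load, so I'll ease that before handing in.

>>> apply_moves([
  [[0,0,0],[0.1,0,0],1],
  [[0,0,0],[0.15,0,0],1],
  [[0,0,0],[0.15,0,0],1],
])

```text
time: 17.6
tool_pos: [0.5445, 0.1816, 0.0699]
tool_rot: [0.018, -0.137, 0.983, -0.118]
contact_force: [-5.4, 1.3, 16.5]
gripper_width: -0.002
grasp_force: 8.1
```

```bash
python3 -c "
from plant import manip
s=manip.state();print(s['tool_pos'],s['contact_force']);print(manip.job_done())"
```

```text
[0.54454525 0.18164122 0.06985031] [-5.40485679  1.33462132 16.48008946]
the job is handed in; nothing more can be done
None
```

The job is handed in: the safety block is clear of the lever (about 45 mm of travel), and the arm is holding the lever down on its buffer at about 16 N with the flap raised and the pin still in its saddle.

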